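Set out the desk

ROBOT

A 6-joint arm with a two-finger parallel gripper is mounted at the origin on the work surface. World frame = base frame: x ahead of the robot, y to its left, z up, the work surface at z = 0. Lengths are in m, angles in degrees, forces in N, time in s.
With the tool pointing down it reaches from about 0.325 to 0.775 m from the base axis. Payload 5.5 kg.
Tool frame: the origin (TCP) lies midway between the tips of the shut fingers; the grasp point (between the pads) lies 19 mm behind it; z points along the fingers, y is the line along which they close (so a half turn about z gives the same grasp; the last joint's range is limited). The gripper opens to 88 mm and grips with 3 to 60 N. Pads are 20 mm wide; open, the fingers measure 115 mm over their backs; the gripper's body (75 mm by 178 mm) begins 61 mm behind the grasp point.
Start: joints at [-73.551, 5.22, 70.514, -0, 104.267, -3.249], TCP at [0.202, -0.565, 0.223] pointing down, gripper open.
Joint ranges: [-164.24, 164.24], [-49.07, 125.15], [9.68, 141.18], [-86.29, 266.29], [3.28, 154.24], [-151.56, 151.56]. Speed limits (degrees/s): [147.25, 147.25, 172.46, 180, 180, 180].

INTERFACE

Orientations are given as [roll, pitch, yaw] about the fixed x, y, z axes, in that order (R = Rz(yaw) Ry(pitch) Rx(roll)).
In Python, from station import env gives the robot as it stands. Calls block until the motion is done:
- env.goto(position, orientation): joint-space move of the TCP to a pose.
- env.move_l(position, frame=None, max_speed=0.15, stop_force=None): straight line of the TCP; frame=None keeps the orientation; max_speed is the mean speed in m/s. With stop_force (N) it stops when the force on the tool has changed by that much, and returns True; else False.
- env.set_joints(angles): joint-space move.
- env.set_gripper(opening, f_grip=None): opening from 0.0 (shut) to 1.0 (fully open); f_grip is the grip in N (None keeps the last); returns when the fingers have stopped.
- env.sleep(seconds).
- env.solve_ik(position, orientation): joint angles nearest the present ones, or None.
- env.get_obs(): the state.
- env.get_image(name): name is "scene" or "side" or "wrist"; returns a dict with "img" (384x512x3 uint8, blue, green, red), "fx", "fy", "cx", "cy" (pixels), "R" (3x3) and "t" (3): a world point X has camera coordinates R X + t. Camera axes: x right, y down, z forward; pixel columns grow to the right and rows downward; lengths in m; the calibration is good to about 2 mm. A picture is of the moment at which its call begins. There is no depth.
A pose or a line that the arm cannot do raises env.MotionError and nothing moves.
- env.sign_off(): hands the job in; it is judged then, once.
The state is a dict: "time_s": time; "joint_positions": joint angles; "dq": joint speeds; "effort": joint torques, N m; "ee_pos": TCP position; "ee_rot": TCP orientation; "contact_force": force on the tool from outside, world axes, zero at the start; "moment": the same for the moment, N m; "gripper_width": opening from 0.0 (shut) to 1.0 (fully open); "finger_force": force on a finger pad.
Only numpy, scipy, OpenCV 4.12 (cv2) and the standard library are available. Lean on these libraries where they do the work, as an engineer would, in place of code of your own. Each camera call takes 0.05 s, during which the arm holds its last target. There are 200 camera calls.

TASK

Set out the desk for the day: stand the pencil pot on the middle of the cork coaster to the left of the clock (left as the robot sees the clock's dial) and the hourglass upright on the desk midway between the pot and the clock, in line with them. Lay the small pocket notebook flat on the middle of the larger book, squared up with it, and set the steel paperweight upright on the middle of the notebook. The other coaster stays empty, and the clock, the larger book, the mug and the potted succulent stay where they are.

Things in the scene. Friction and masses are not known exactly. Their poses are not given: they have to be found in the camera images.
- pencil_pot: Loose. Square grey pot, 56 x 56 mm, 85 mm high to its rim, holding five fixed short pencils that rise up to 116 mm above its underside (inside the rim's outline). Stands upright. Origin: centre of its underside; x and y along its sides, z up. About 0.2 kg. To be gripped from outside across two facing sides.
- hourglass: Loose. Hourglass standing upright, 110 mm high: a brass disc of 54 mm diameter and 14 mm thickness at the bottom and another at the top (96 to 110 mm up), slimmer amber glass between. Origin: centre of its underside, z up; its yaw does not matter. About 0.2 kg. Grip the top disc.
- notebook: Loose. Small grey pocket notebook lying flat, 100 mm (its x) x 62 mm (its y) x 16 mm thick. Origin: centre of its underside, z up. About 0.1 kg. Grip it across the 62 mm.
- paperweight: Loose. Turned steel paperweight: round foot 50 mm in diameter and about 16 mm high, slim neck, and a round knob of 24 mm diameter from 29 to 45 mm up (its top). Origin: centre of its underside, z up. About 0.25 kg. Grip the knob.
- book: Larger book lying flat, dark brown covers, 135 mm (its x) x 95 mm (its y) x 24 mm thick, loose but heavy (0.5 kg); stays where it is. Origin: centre of its underside, so its top is 24 mm above it.
- clock: Black desk clock with a round white dial that faces the robot's side, 102 mm high, base 46 mm (its x) x 80 mm (its y); loose, 0.7 kg; stays where it is. Origin: centre of its underside; its -x axis points out of the dial, its +y axis points to the left as one looks at the dial from the robot's side. The two coasters lie on its y axis, their centres 200 mm from it to either side.
- coaster_a: One of two identical round cork coasters, 90 mm diameter, 5 mm thick, fixed to the desk, one to the left and one to the right of the clock (which is which changes). Origin: centre of its underside; its top is 5 mm above.
- coaster_b: The other of the two identical cork coasters, same size and origin.
- mug: Bystander: loose white mug, 76 mm across, 90 mm high, with a handle. Origin: centre of its underside.
- succulent: Bystander: loose succulent in a terracotta pot, 72 mm across, about 85 mm high. Origin: centre of its underside.
Not all that is in view belongs to the job. What is shaped like the clock but turquoise is not meant.

How it is judged:
By the outcome, as a careful person would: the job done as asked, in the order asked, and still so for the second after the job is handed in, with the robot touching nothing.
It also fails if it takes over 112 s, if anything falls off the work surface, if the arm or the gripper's body presses on something with over 40 N, if the wrist force passes 120 N, or if a joint passes its speed limit or range.

## Working session

There is one attempt and no reset: what is moved stays moved. The work goes in short steps, each a Python script; the robot and the scene stay as the last script left them, time stands still between calls to the robot, and variables do not carry over. Pictures are saved under pics/ and viewed, at most 14 in all, crops included, and the job is handed in when it is done.

```bash
mkdir -p pics; python3 - <<'E'
from station import env
import cv2,json
for n in("scene","side"):
    d=env.get_image(n); cv2.imwrite(f"pics/{n}0.png",cv2.resize(d["img"],(800,600),interpolation=cv2.INTER_CUBIC))
    print(n,d["fx"],d["fy"],d["cx"],d["cy"],d["R"],d["t"])
print(env.get_obs()["time_s"])
E
```

```text
scene 467.1554339002502 467.1554339002502 256.0694377118048 191.16627935542542 [[ 0.8263204   0.56298703  0.01549853]
 [ 0.45353067 -0.64884658 -0.6109894 ]
 [-0.33392294  0.51190206 -0.79148705]] [-0.49172851 -0.25633279  1.58822799]
side 457.8424441152131 457.8424441152131 258.4302049849517 188.28436105411066 [[-0.99899013 -0.04459     0.00551918]
 [-0.02819371  0.52647363 -0.84972385]
 [ 0.03498348 -0.84902134 -0.52719912]] [0.58713155 0.04808662 1.36217295]
0.1
```

View pics/scene0.png

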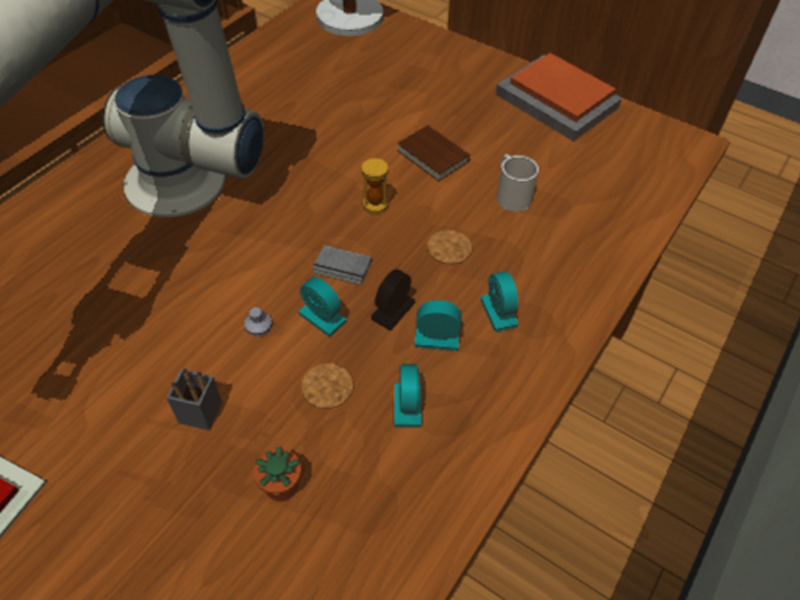

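View pics/side0.png

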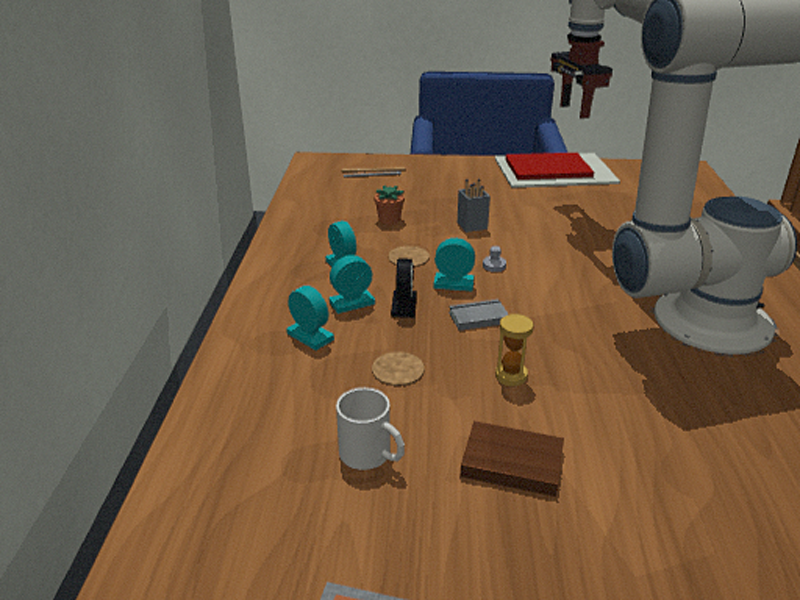

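The views show the hourglass (scene 375,167 / side 516,324), book, notebook (343,265 / 480,312), black clock, pot (195,380) and paperweight. The left (+y) coaster is the one by the mug at (449,247). Next I'll triangulate roughly, then look with the wrist camera.

```bash
cat > h.py <<'E'
from station import env
import cv2, numpy as np
def P(d):
    K=np.array([[d["fx"],0,d["cx"]],[0,d["fy"],d["cy"]],[0,0,1]]); return K@np.c_[d["R"],d["t"]]
def tri(Ps,uvs):
    A=np.vstack([np.vstack([u*p[2]-p[0],v*p[2]-p[1]]) for p,(u,v) in zip(Ps,uvs)])
    X=np.linalg.svd(A)[2][-1]; return X[:3]/X[3]
def onplane(p,uv,z):
    H=np.c_[p[:,0],p[:,1],p[:,2]*z+p[:,3]]; q=np.linalg.solve(H,[*uv,1]); return q[:2]/q[2]
def proj(p,X):
    q=p@np.r_[X,1]; return q[:2]/q[2]
E
python3 - <<'E'
from h import *
ds=env.get_image("scene"),env.get_image("side"); Ps=[P(d) for d in ds]
for n,a,b in [("hgtop",(375,167),(516,324)),("booktop",(433,150),(514,450)),("coastL",(449,246),(398,368)),("coastR",(327,385),(409,256)),("note",(343,262),(480,312)),
 ("knob",(257,312),(495,252)),("potrim",(195,385),(473,195)),("turq1top",(320,283),(456,242)),("clocktop",(398,273),(405,260)),("mugtop",(520,165),(363,403))]:
    print(n,tri(Ps,[np.array(a)*.64,np.array(b)*.64]).round(3))
d=env.get_image("wrist");C=-d["R"].T@d["t"];o=env.get_obs();print(C,o["ee_pos"],o["ee_rot"],d["fx"],d["R"])
for x,y in [(.42,.0),(.45,-.2),(.5,.17)]:
  for yaw in (0,90,-90,180): print(x,y,yaw,np.round(env.solve_ik([x,y,.33],[180,0,yaw]),0) if env.solve_ik([x,y,.33],[180,0,yaw]) is not None else None)
E
```

```text
hgtop [0.399 0.194 0.106]
booktop [0.414 0.392 0.019]
coastL [0.59  0.182 0.001]
coastR [ 0.587 -0.218  0.   ]
note [0.444 0.018 0.012]
knob [ 0.403 -0.183  0.035]
potrim [ 0.445 -0.374  0.08 ]
turq1top [ 0.49  -0.102  0.098]
clocktop [ 0.59  -0.008  0.105]
mugtop [0.63  0.383 0.092]
[ 0.26316885 -0.54111848  0.38434327] [ 0.20218685 -0.56476202  0.22207639] [-1.79943686e+02 -2.13181225e-03  1.96967669e+01] 346.36705924779983 [[ 3.35524569e-01 -9.42031364e-01  4.15491447e-04]
 [-9.13793621e-01 -3.25359851e-01  2.43150541e-01]
 [-2.28920251e-01 -8.19626538e-02 -9.69988475e-01]]
0.42 0.0 0 [ -5. -19.  82.  -0. 117.  85.]
0.42 0.0 90 [ -5. -19.  82.  -0. 117.  -5.]
0.42 0.0 -90 None
0.42 0.0 180 [ -5. -19.  82.   0. 117. -95.]
0.45 -0.2 0 [-28.  -8.  73.  -0. 116.  62.]
0.45 -0.2 90 [-28.  -8.  73.   0. 116. -28.]
0.45 -0.2 -90 None
0.45 -0.2 180 [ -28.   -8.   73.    0.  116. -118.]
0.5 0.17 0 [ 15.  -3.  68.  -0. 115. 105.]
0.5 0.17 90 [ 15.  -3.  68.  -0. 115.  15.]
0.5 0.17 -90 None
0.5 0.17 180 [ 15.  -3.  68.   0. 115. -75.]
```

```bash
python3 - <<'E'
from h import *
import pickle
W=[]
for i,y in enumerate((-.25,0.0,.25)):
    env.goto([.5,y,.34],[180,0,0]); env.sleep(.2); d=env.get_image("wrist"); W.append(d)
    cv2.imwrite(f"pics/w{i}.png",cv2.resize(d["img"],(800,600),interpolation=cv2.INTER_CUBIC))
pickle.dump(W,open("W.pkl","wb")); print(env.get_obs()["time_s"])
E
```

```text
4.6167
```

View pics/w0.png

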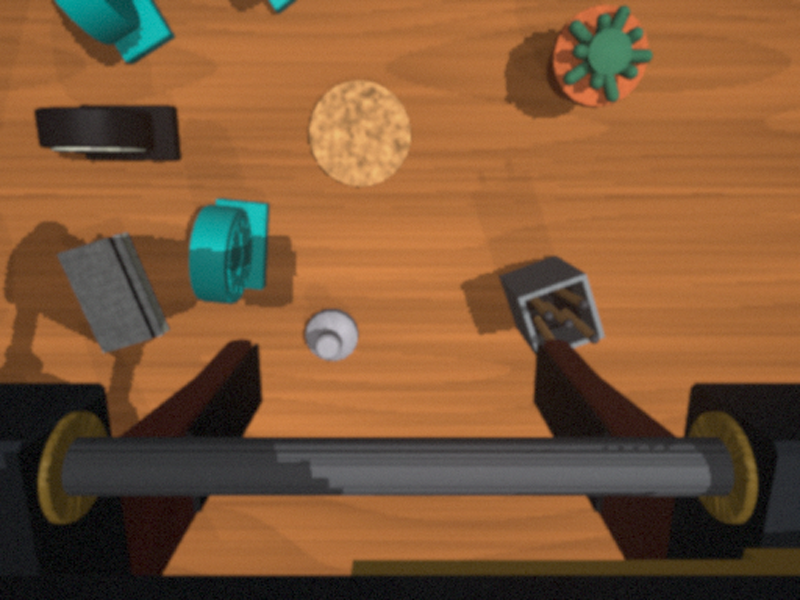

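View pics/w1.png

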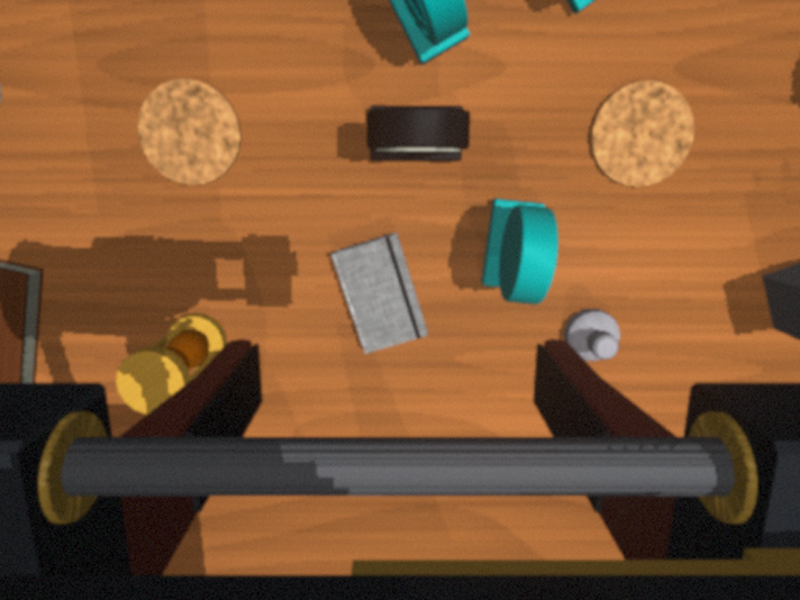

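View pics/w2.png

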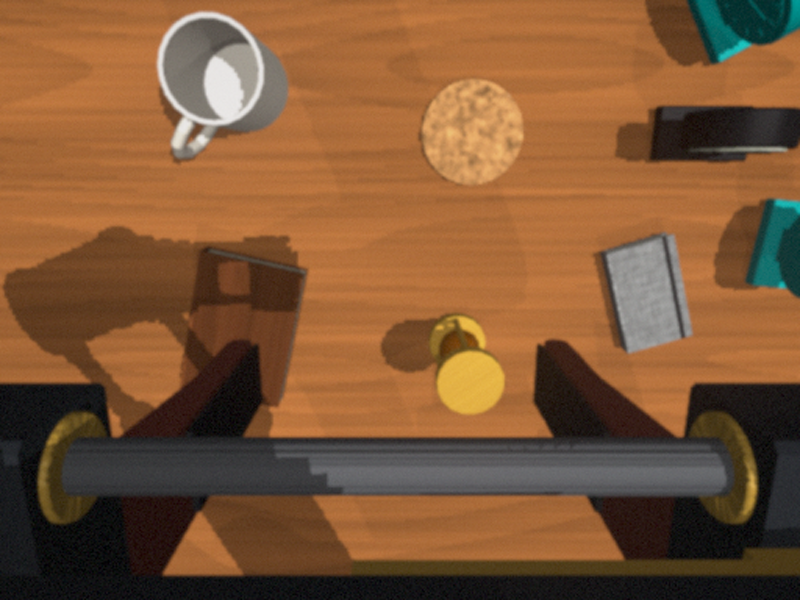

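The three wrist pictures show everything well. Left coaster is at w1 (190,132) and w2 (472,132), right coaster at w1 (642,133). Notebook corners in w1 are (331,255) (395,235) (427,335) (367,353). Knob is at w0 (328,345) and w1 (603,346), hourglass top at w1 (152,382) and w2 (471,382). The fingers partly hide the book and pot, so I'll take one closer look at each.

```bash
python3 - <<'E'
from h import *
import pickle
W=pickle.load(open("W.pkl","rb"))
out=[]
for i,(x,y) in enumerate([(.37,.36),(.37,-.36)]):
    env.goto([x,y,.34],[180,0,0]); env.sleep(.2); d=env.get_image("wrist"); W.append(d)
    out.append(cv2.resize(d["img"][:256],(800,400),interpolation=cv2.INTER_CUBIC))
pickle.dump(W,open("W.pkl","wb"))
cv2.imwrite("pics/w3.png",out[0]); cv2.imwrite("pics/w4.png",out[1])
P_=[P(d) for d in W]; s=.64
def t(*a): return tri([P_[i] for i,_ in a],[np.array(u)*s for _,u in a]).round(4)
print("cL",t((1,(190,132)),(2,(472,132))),"cR",t((0,(360,133)),(1,(642,133))))
print("knob",t((0,(328,345)),(1,(603,346))),"disc",t((1,(152,382)),(2,(471,382))))
for a,b in zip([(331,255),(395,235),(427,335),(367,353)],[(601,254),(667,235),(691,335),(627,353)]): print("nb",t((1,a),(2,b)))
for u in [(331,255),(395,235),(427,335),(367,353)]: print("nb16",onplane(P_[1],np.array(u)*s,.016).round(4))
print(env.get_obs()["time_s"])
E
```

```text
cL [0.5895 0.1827 0.0018] cR [ 0.5874 -0.2172  0.0033]
knob [ 0.4011 -0.1868  0.0371] disc [0.3966 0.1921 0.1073]
nb [0.4801 0.0608 0.0076]
nb [0.4979 0.0016 0.0072]
nb [ 0.404  -0.0282  0.0151]
nb [0.3849 0.029  0.0116]
nb16 [0.4813 0.0598]
nb16 [0.4993 0.0016]
nb16 [ 0.4046 -0.0282]
nb16 [0.3869 0.0287]
8.3833
```

View pics/w3.png

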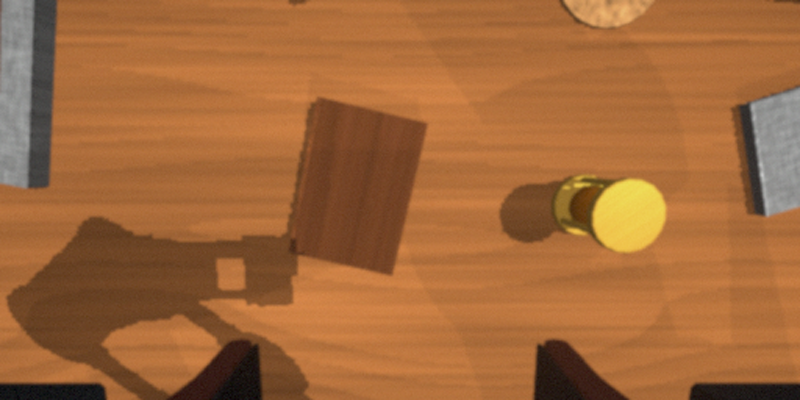

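View pics/w4.png

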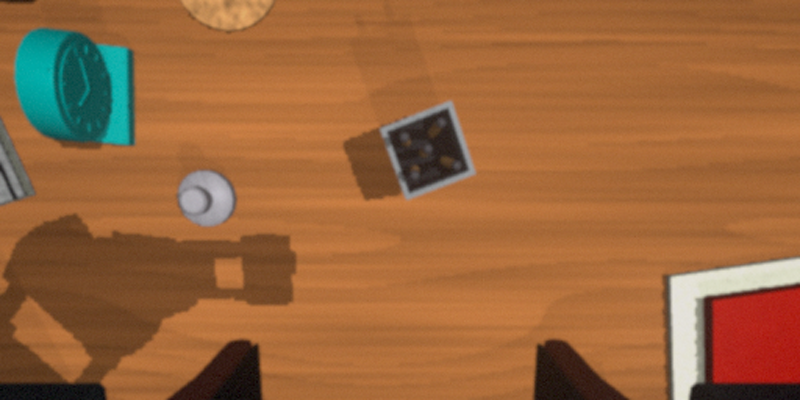

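The book's top corners in w3 are (318,98) (427,124) (391,274) (297,250), with the disc at (628,215). The pot's rim corners in w4 are (452,101) (475,174) (406,199) (380,127).

```bash
python3 - <<'E'
from h import *
import pickle
W=pickle.load(open("W.pkl","rb")); P_=[P(d) for d in W]; s=.64
def t(*a): return tri([P_[i] for i,_ in a],[np.array(u)*s for _,u in a]).round(4)
for a,b in [((452,101),(584,272)),((475,174),(602,335)),((380,127),(511,292))]: print("pot",t((4,a),(0,b)))
for a,b in [((318,98),(207,249)),((427,124),(305,270))]: print("book",t((3,a),(2,b)))
print("disc",t((1,(152,382)),(2,(471,382)),(3,(628,215))),"knob",t((0,(328,345)),(1,(603,346)),(4,(195,200))))
def rect(i,uv,z,n):
    q=np.array([onplane(P_[i],np.array(u)*s,z) for u in uv]); e=np.diff(np.vstack([q,q[:1]]),axis=0)
    print(n,q.mean(0).round(4),np.linalg.norm(e,axis=1).round(4),np.degrees(np.arctan2(e[:,1],e[:,0])).round(1))
rect(4,[(452,101),(475,174),(406,199),(380,127)],.085,"pot")
rect(3,[(318,98),(427,124),(391,274),(297,250)],.024,"book")
rect(1,[(331,255),(395,235),(427,335),(367,353)],.016,"nb")
rect(2,[(601,254),(667,235),(691,335),(627,353)],.016,"nb")
# turquoise base (w4) corners at z~.01 
for u in [(131,46),(133,146),(84,143)]: print("turq",onplane(P_[4],np.array(u)*s,.01).round(3))
E
```

```text
pot [ 0.4774 -0.399   0.0786]
pot [ 0.4246 -0.4179  0.079 ]
pot [ 0.4591 -0.3445  0.0679]
book [0.4873 0.4264 0.0069]
book [0.4666 0.3342 0.0116]
disc [0.3966 0.1922 0.1071] knob [ 0.4016 -0.1869  0.0374]
pot [ 0.4418 -0.3818] [0.0552 0.0551 0.0559 0.0557] [-160.4  109.7   20.3  -71. ]
book [0.4117 0.3936] [0.0935 0.1328 0.0866 0.1301] [-103.   166.4   75.1  -10.5]
nb [0.443  0.0155] [0.061  0.0993 0.0596 0.0995] [ -72.8 -162.6  107.3   18.2]
nb [0.4427 0.0183] [0.0605 0.1007 0.0614 0.1011] [ -73.6 -160.4  106.8   19.1]
turq [ 0.528 -0.135]
turq [ 0.447 -0.127]
turq [ 0.45  -0.085]
```

```bash
cat >> h.py <<'E'
def pick(x,y,z,yaw,zup,opening=1.0,f=25):
    env.set_gripper(opening); env.goto([x,y,zup],[180,0,yaw]); env.move_l([x,y,z+.03],max_speed=.2); hit=env.move_l([x,y,z],max_speed=.06,stop_force=8)
    env.set_gripper(0,f); o=env.get_obs(); w=o["gripper_width"]; env.move_l([x,y,zup],max_speed=.2)
    o=env.get_obs(); print("pick hit",hit,"w mm",round(w*88,1),round(o["gripper_width"]*88,1),"F",o["finger_force"],"t",o["time_s"])
def place(x,y,z,yaw,zup,opening=1.0):
    env.goto([x,y,zup],[180,0,yaw]); env.move_l([x,y,z+.02],max_speed=.2); hit=env.move_l([x,y,z-.003],max_speed=.03,stop_force=3)
    o=env.get_obs(); print("place hit",hit,np.round(o["ee_pos"],4),"nominal z",z)
    env.sleep(.2); env.set_gripper(opening); env.sleep(.1); env.move_l([x,y,zup],max_speed=.2); print("t",env.get_obs()["time_s"])
E
python3 - <<'E'
from h import *
pick(.4418,-.3818,.055,19.6,.23)
place(.5895,.1827,.060,0,.23)
pick(.3966,.1921,.084,60,.26)
d=env.get_image("side"); d2=env.get_image("scene")
cv2.imwrite("pics/c1.png",np.hstack([cv2.resize(d["img"][100:290,180:380],(400,380)),cv2.resize(d2["img"][40:230,180:380],(400,380))]))
E
```

```text
pick hit False w mm 56.3 56.2 F 24.894119203090668 t 12.3333
place hit True [0.5892 0.1823 0.06  ] nominal z 0.06
t 17.9417
pick hit False w mm 53.5 53.8 F 24.999629259109497 t 22.2417
```

View pics/c1.png

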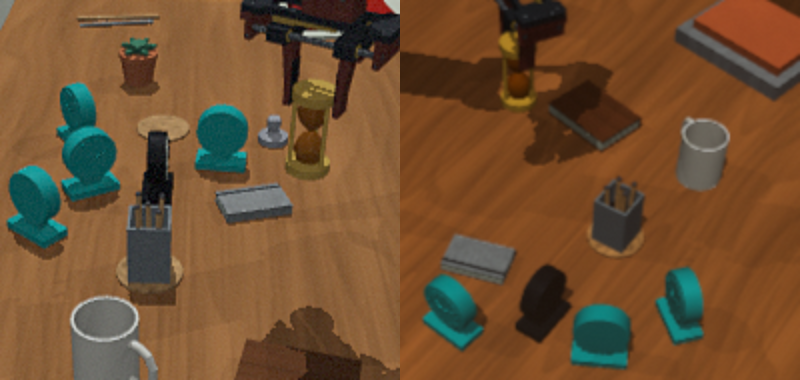

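The pot stands on the left coaster, centred, and the hourglass hangs upright in the gripper. Next I'll place the hourglass, then take a wrist view of the row and of the book.

```bash
python3 - <<'E'
from h import *
import pickle
place(.589,.0827,.084,90,.26)
W=pickle.load(open("W.pkl","rb")); out=[]
for x,y in [(.5,.1),(.35,.36)]:
    env.goto([x,y,.34],[180,0,0]); env.sleep(.2); W.append(env.get_image("wrist"))
    cv2.imwrite(f"pics/w{len(W)-1}.png",cv2.resize(W[-1]["img"][:232],(800,362),interpolation=cv2.INTER_CUBIC))
pickle.dump(W,open("W.pkl","wb")); print(env.get_obs()["time_s"])
E
```

```text
place hit True [0.5893 0.0826 0.0838] nominal z 0.084
t 26.8417
29.9333
```

View pics/w5.png

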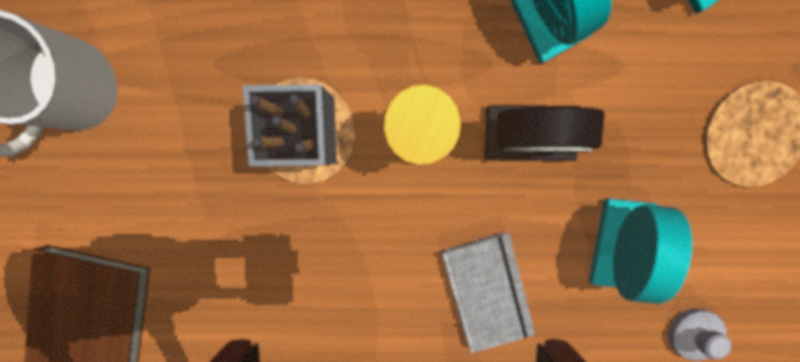

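View pics/w6.png

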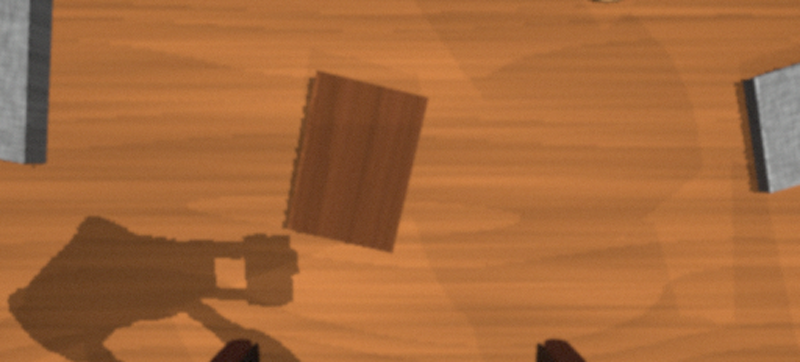

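w5 shows the pot rim at (244..325, 85..166), the hourglass top at (422,124) and the clock, all in a row. w6 shows the book's top corners at (317,71) (428,98) (393,252) (286,227).

```bash
python3 - <<'E'
from h import *
import pickle
W=pickle.load(open("W.pkl","rb")); P_=[P(d) for d in W]; s=.64
def rect(i,uv,z,n):
    q=np.array([onplane(P_[i],np.array(u)*s,z) for u in uv]); e=np.diff(np.vstack([q,q[:1]]),axis=0)
    print(n,q.mean(0).round(4),np.linalg.norm(e,axis=1).round(4),np.degrees(np.arctan2(e[:,1],e[:,0])).round(1),((q[0]+q[2])/2).round(4))
rect(5,[(244,87),(321,85),(325,165),(248,167)],.09,"pot")
print("disc",onplane(P_[5],np.array((422,124))*s,.11))
rect(6,[(317,71),(428,98),(393,252),(286,227)],.024,"book6")
rect(3,[(318,98),(427,124),(391,274),(286,250)],.024,"book3")
print("book h",tri([P_[3],P_[2]],[np.array((391,274))*s,np.array((278,404))*s]))
S=[P(env.get_image(n)) for n in("scene","side")]
print("book scene/side",[onplane(S[k],np.array(u)*s,.024).round(3) for k,L in enumerate([[(430,127),(469,156),(437,177),(398,150)],[(475,425),(564,438),(558,489),(463,466)]]) for u in L])
# notebook from w5
rect(5,[(443,255),(508,234),(533,334),(473,352)],.016,"nb5")
print([np.linalg.norm(onplane(P_[5],np.array(u)*s,0)) for u in[(600,285)]],onplane(P_[5],np.array((590,285))*s,.01),onplane(P_[5],np.array((605,200))*s,.01))
E
```

```text
pot [0.5883 0.1828] [0.0551 0.0556 0.0571 0.0557] [ -88.7 -179.    91.4   -1. ] [0.5884 0.1823]
disc [0.58886917 0.08365118]
book6 [0.4119 0.3954] [0.0943 0.1332 0.097  0.1326] [-103.1  167.    76.5  -14.2] [0.4116 0.3948]
book3 [0.4117 0.396 ] [0.0935 0.1328 0.0961 0.1322] [-103.   166.4   76.6  -14.7] [0.4114 0.3954]
book h [0.33509362 0.36588365 0.0168479 ]
book scene/side [array([0.372, 0.449]), array([0.496, 0.416]), array([0.474, 0.318]), array([0.356, 0.342]), array([0.466, 0.345]), array([0.336, 0.366]), array([0.359, 0.466]), array([0.486, 0.43 ])]
nb5 [0.4434 0.0155] [0.0612 0.0987 0.0588 0.0982] [ -71.9 -163.4  107.7   18. ] [0.4431 0.016 ]
[np.float64(0.4583235544867402)] [ 0.45126603 -0.07908238] [ 0.52956725 -0.08586846]
```

```bash
python3 - <<'E'
from h import *
pick(.4432,.0162,.004,-162,.2)
place(.4118,.3950,.028,166.6,.2)
import pickle
env.goto([.35,.36,.34],[180,0,0]); env.sleep(.2); d=env.get_image("wrist"); pickle.dump(d,open("W7.pkl","wb"))
cv2.imwrite("pics/w7.png",cv2.resize(d["img"][:200,100:350],(800,640))[:600]); print(env.get_obs()["time_s"])
E
```

```text
pick hit False w mm 61.5 61.7 F 24.978182315826416 t 37.0667
place hit True [0.4116 0.3949 0.028 ] nominal z 0.028
t 41.95
44.6833
```

View pics/w7.png

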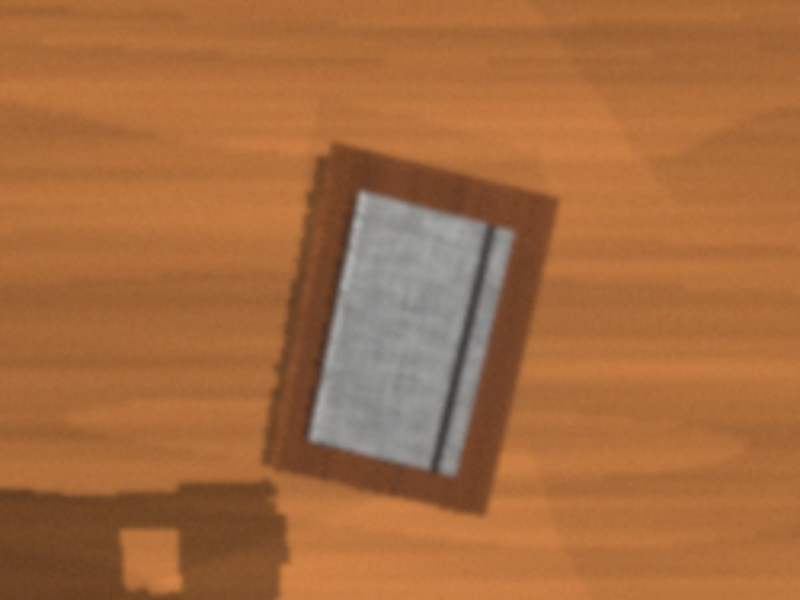

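The notebook lies on the book. Its corners are (361,190) (514,230) (458,476) (308,442), and the book's are (333,143) (558,197) (486,515) (275,467).

```bash
python3 - <<'E'
from h import *
import pickle
p=P(pickle.load(open("W7.pkl","rb")))
for n,z,uv in [("book",.024,[(333,143),(558,197),(486,515),(275,467)]),("nb",.040,[(361,190),(514,230),(458,476),(308,442)])]:
    q=np.array([onplane(p,np.array(u)/3.2+[100,0],z) for u in uv]); e=np.diff(np.vstack([q,q[:1]]),axis=0)
    print(n,q.mean(0).round(4),np.linalg.norm(e,axis=1).round(4),np.degrees(np.arctan2(e[:,1],e[:,0])).round(1))
E
```

```text
book [0.4114 0.3947] [0.0932 0.1341 0.0933 0.1337] [-102.8  167.2   77.   -12.9]
nb [0.4108 0.3947] [0.062  0.1003 0.0637 0.1015] [-104.   166.7   77.1  -14.2]
```

```bash
python3 - <<'E'
from h import *
pick(.4014,-.1868,.021,50,.2,opening=.75,f=30)
place(.4111,.3948,.061,76,.2,opening=.6)
env.goto([.35,.2,.34],[180,0,0]); env.sleep(.2)
w=env.get_image("wrist"); a,b=env.get_image("scene"),env.get_image("side")
import pickle; pickle.dump(w,open("W8.pkl","wb"))
cv2.imwrite("pics/f.png",np.vstack([cv2.resize(w["img"][:150],(800,234)),np.hstack([cv2.resize(a["img"][60:260,120:350],(400,348)),cv2.resize(b["img"][120:320,170:400],(400,348))])])[:600]); print(env.get_obs()["time_s"])
E
```

```text
pick hit False w mm 23.3 23.0 F 29.99925898737274 t 50.6
place hit True [0.4111 0.3946 0.061 ] nominal z 0.061
t 55.8667
57.2083
```

View pics/f.png

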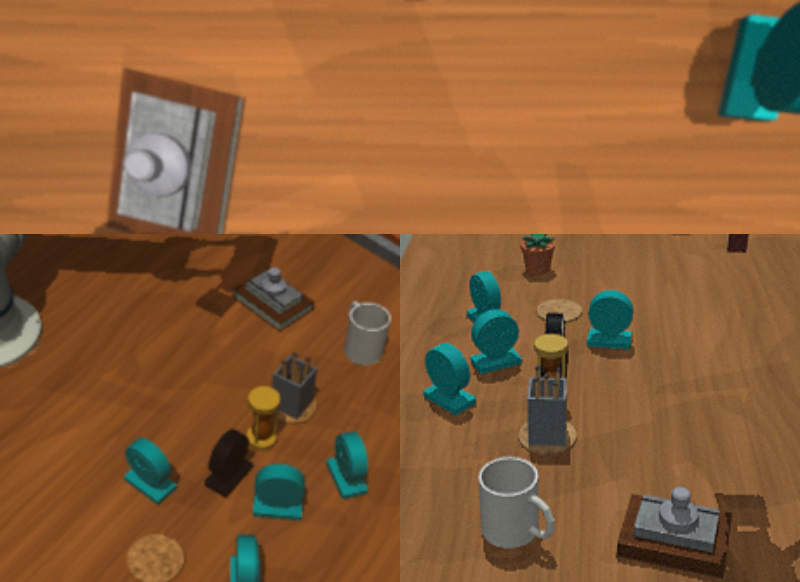

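The pot, hourglass and clock stand in line. The paperweight stands upright in the middle of the notebook (foot at 160,165), which lies on the book. The other coaster is empty and the bystanders haven't moved.

```bash
python3 -c "
from station import env
print(env.sign_off())"
```

```text
the job is handed in; nothing more can be done
None
```

The desk is set out as asked and handed in at about 57 s of the 112 s allowed; the last pictures show everything in place, but `sign_off()` returned no verdict.

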